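Fit the spark-screen frame in the bench fume box

ROBOT

A 6-joint arm with a two-finger parallel gripper is mounted at the origin on a cart in front of the work surface, level with it; the furniture and walls round the work are solid. World frame = base frame: x ahead of the robot, y to its left, z up, the work surface at z = 0. Lengths are in m, angles in degrees, forces in N, time in s.
With the tool pointing down it reaches from about 0.425 to 0.95 m from the base axis. Payload 14.7 kg.
Tool frame: the origin (TCP) lies midway between the tips of the shut fingers; the grasp point (between the pads) lies 19 mm behind it; z points along the fingers, y is the line along which they close (so a half turn about z gives the same grasp; the last joint's range is limited). The gripper opens to 85 mm and grips with 20 to 120 N. Pads are 22 mm wide; open, the fingers measure 114 mm over their backs; the gripper's body (76 mm by 85 mm) begins 54 mm behind the grasp point. The pads swing forward as they close: fully open they stand 13 mm farther back than shut.
Start: joints at [72.387, 27.513, 91.461, -0, 61.026, -2.67], TCP at [0.168, 0.628, 0.231] pointing down, gripper open.
Joint ranges: [-157.49, 157.49], [-46.99, 117.5], [13.45, 153.17], [-89.5, 269.5], [5.16, 153.95], [-167.48, 167.48]. Speed limits (degrees/s): [108.29, 108.29, 136.94, 172.46, 172.46, 172.46].

INTERFACE

Orientations are given as a 3x3 rotation matrix whose columns are the frame's x, y, z axes.
In Python, from cell import env gives the robot as it stands.
- The arm moves only by the tool step_arm, never from a script. Its argument "steps" is a list of rows, each a list of 3 entries, a list of its own where there are three numbers: the shift along the tool's x, y, z in cm, then the turn, a rotation vector about the tool's x, y, z in rad, then the closure, from 0 (fully open) to 1 (shut). A call has 1 to 10 rows; each row shifts and turns the commanded pose from where the row before left it, along the tool's axes as they then stand; what a row does not reach is not made up. A row lasts 1/10 s, in which the tool goes at most 50 mm and 8.59 degrees, less where a joint would pass 70% of its speed; a pose out of reach is approached as far as the arm can. A call with a gripper value outside its range is refused whole. The fingers move at their own pace and stop on an object; "newtons" is the grip in N (left out, the last holds). Time passes only in rows, so rows that do not move let the fingers close. It gives the time, the measured TCP pose, the force, the opening and the grip force at its end, in the units of the state.
- env.observe(): the state, without advancing time (a new reading comes with each control period).
- env.grab_frame(name): name is "scene" or "top" or "wrist"; returns a dict with "pixels" (420x560x3 uint8, blue, green, red), "range_z" (420x560 float32, m along the optical axis (not along the pixel's ray), 0 where there is no reading), "mtx" (3x3 intrinsics, pixels), "D" ([k1, k2, p1, p2, k3] as OpenCV has them; the pictures are not rectified), "world_from_camera" (4x4, takes a point from camera to world coordinates); the wrist camera has in their place "tool_from_camera" (4x4, takes a point from camera to tool coordinates, whose origin is the TCP and whose axes are the flange's). Camera axes: x right, y down, z forward; pixel columns grow to the right and rows downward; lengths in m; the calibration is good to about 2 mm. A picture is of the moment at which its call begins: read the wrist's pose just before it.
- env.job_done(): hands the job in; it is judged then, once.
The state is a dict: "t": time; "q": joint angles; "qd": joint speeds; "joint_efforts": joint torques, N m; "eef_pos": TCP position; "tool_rot": TCP orientation; "ft_force": force on the tool from outside, world axes, zero at the start; "wrist_torque": the same for the moment, N m; "gripper_width": finger opening in m; "grip_force": force on a finger pad.
Only numpy, scipy, OpenCV 4.12 (cv2) and the standard library are available. Lean on these libraries where they do the work, as an engineer would, in place of code of your own. Each camera call takes 0.05 s, during which the arm holds its last target. There are 200 camera calls.

TASK

Fit the loose filter frame into the cradle on top of the fume box: hook its long tongue under the retaining lip at the back while the frame is tilted, push it back against the springs, swing the front edge down behind the front lip, and let the springs ease it forward so that it sits flat under both lips. Be gentle: do not force, hammer or snap the frame into the cradle, and leave the other things on the bench where they lie.

Things in the scene. Friction and masses are not known exactly. Their poses are not given: they have to be found in the camera images.
- filter_frame: loose frame, bare aluminium round a dark wire screen, 140 x 110 mm, 0.2 kg give or take a third. Origin: centre of underside; x towards the tongue, z up. 12 mm thick from x = -62 to +46 mm; thin tongue (5 mm, flush with the underside) from +46 to +70; short front flange, also 5 mm thick, from -62 to -70; all 110 mm wide
- grip (a point): middle of the frame's black upright grip rib, 34 mm above the underside at x = -8 mm, y = 0 of the frame. The rib is 12 mm thick (along the frame's x), 70 mm long (along y) and stands 12 to 38 mm above the underside: grasp it from above, fingers closing along the frame's x
- tongue_edge (a point): middle of the lower edge of the frame's tongue, at x = +70 mm, y = 0, z = 0 of the frame
- fume_box: fixed grey extraction box, 236 (x) x 190 (y) x 80 mm; switch and knob on its front (-x), hose spigot at its back (+x). Origin: centre of underside, z up. On top an aluminium cradle for the frame, clamped in slots: it stands up to 5 mm ahead of or behind (x) its middle setting, which is not measured and must be felt or seen. In y it is centred; guides leave the frame 3 mm each side
- rear_lip (a point): fixed to the box: ledge height (84 mm) below the rear lip's front edge, cradle in middle setting. Lip underside 9.5 mm above the ledge, lip 3 mm thick. Distances back (+x of the box) from this edge: spring bar's free face 8 mm; two fixed stops that end the tongue's travel 18 mm. Forward of the edge the ledge goes on for 21 mm, then it is open. All this shifts with the cradle
- front_lip (a point): fixed to the box: ledge height below the front lip's rear edge, cradle in middle setting (shifts with it); 124 mm ahead of rear_lip. Lip underside 7 mm, top 10 mm above the ledge; front wall 6 mm ahead of the edge. Fitted, the frame touches the front wall and keeps the spring bar 2 mm back; to drop in behind this lip it must be 6 mm farther back, the stops allow 8 mm
- spring_bar (a joint): how far the spring bar under the rear lip is pushed back, m: 0 free, about 0.010 when the tongue is against the stops. The spring pushes forward with about 3 N at 0 and 10 N at 0.010
- flux_jar: small white lidded jar, 51 mm wide, 56 mm tall, loose bystander; origin under its centre
- needle_file: needle file, 186 mm long, lying on the bench, loose bystander; origin under its middle
- sanding_stick: flat wooden stick, 210 x 22 x 10 mm, lying behind the filter frame, loose bystander; origin under its middle
- bench_block: steel block, 65 x 65 x 20 mm, loose bystander; origin under its centre

How it is judged (in metres and radians):
On the way:
1. the frame is tilted, front edge up, with its tongue hooked under the rear lip (x of tongue_edge in the frame of fume_box above 0.059 m and z of tongue_edge in the frame of fume_box between 0.08 and 0.0915 m and angle between filter_frame's own z axis and vertical above 0.06 rad and z of filter_frame in the frame of fume_box above 0.085 m), for 0.1 s.
At the end, for the whole second after the job is handed in: the frame lies flat on the ledge (tilt under 0.025 rad, height within 1.5 mm, sideways within 5 mm, yaw within 0.06 rad), tongue under the rear lip and front flange under the front lip: brought forward by the springs, spring bar at 0.5 to 4.5 mm; released and at rest (angle between filter_frame's own z axis and vertical below 0.025 rad and z of filter_frame in the frame of fume_box between 0.0825 and 0.0855 m and y of filter_frame in the frame of fume_box between -0.005 and 0.005 m and angle between the x axis of filter_frame and the x axis of fume_box, either way round below 0.06 rad and value of joint spring_bar between 0.0005 and 0.0045 m and linear speed of filter_frame below 0.01 m/s); the robot touches nothing.
It fails at once if the frame is forced, slammed or snapped into the box or its cradle with more than 50 N in all (contact force between filter_frame and fume_box above 50 N).
It fails at once if a bystander is moved more than 20 mm (distance of any of flux_jar, needle_file, sanding_stick, bench_block from where it was at the start of the episode above 0.02 m).
It also fails if it takes over 72 s, if anything falls off the work surface, if the arm or the gripper's body presses on something with over 40 N, if the wrist force passes 120 N, or if a joint passes its speed limit or range.

## Working session

There is one attempt and no reset: what is moved stays moved. The work goes in short steps, Python scripts to look and compute and a tool call to move; the robot and the scene stay as the last step left them, time stands still between calls to the robot, and variables do not carry over. Pictures are saved under pics/ and viewed, at most 10 in all, crops included, and the job is handed in when it is done.

Besides the shell and the picture viewer there is one more tool, called in YAML: its name, and indented under it one key for each argument. step_arm: Moves the arm, as the interface text tells. Its arguments: {"type":"object","properties":{"steps":{"type":"array","items":{"type":"array"}},"newtons":{"type":"number"}},"required":["steps"]}

```bash
mkdir -p pics && ls
cat > h.py <<'E'
import numpy as np, cv2
from cell import env
def cloud(f):
    h,w=f["range_z"].shape
    uv=np.stack(np.meshgrid(np.arange(w),np.arange(h)),-1).reshape(-1,1,2).astype(np.float64)
    n=cv2.undistortPoints(uv,f["mtx"],np.array(f["D"])).reshape(h,w,2)
    z=f["range_z"].astype(float)
    P=np.dstack([n*z[...,None],z])
    T=np.array(f["world_from_camera"])
    return P@T[:3,:3].T+T[:3,3]
E
python3 - <<'E'
from h import *
print(env.observe())
for n in ["scene","top"]:
    f=env.grab_frame(n); cv2.imwrite(f"pics/{n}0.png",f["pixels"])
    np.savez(f"{n}0.npz",pix=f["pixels"],P=cloud(f),z=f["range_z"],T=f["world_from_camera"],K=f["mtx"],D=f["D"])
    print(n,f["world_from_camera"],f["mtx"],f["D"],(f["range_z"]>0).mean())
E
```

```text
pics
{'t': 0.0, 'q': array([ 7.23858335e+01,  2.75485864e+01,  9.14936627e+01,  5.01853044e-04,
        6.10250826e+01, -2.67022102e+00]), 'qd': array([ 0.02494099, -0.01760176, -0.05741278,  0.06414361,  0.11709395,
       -0.02177949]), 'joint_efforts': array([ 4.70883642e-04, -9.50646758e+01, -4.30202222e+01,  6.03320188e-06,
        1.17867213e-02,  4.86421357e-05]), 'eef_pos': array([0.16747558, 0.62763712, 0.23068732]), 'tool_rot': array([[-9.66177469e-01,  2.57877812e-01, -3.62912946e-04],
       [ 2.57878060e-01,  9.66176825e-01, -1.11774367e-03],
       [ 6.23967854e-05, -1.17352604e-03, -9.99999309e-01]]), 'ft_force': array([ 0.75696362, -0.22567152, -0.04922647]), 'wrist_torque': array([-0.04082402, -0.06519425,  0.0060268 ]), 'grip_force': 0.0, 'gripper_width': 0.08538480592152706}
scene [[ 0.59289466 -0.56852111  0.57031542 -0.12421392]
 [-0.80525944 -0.42363292  0.4148402  -0.49932316]
 [ 0.00575898 -0.70520841 -0.70897668  0.88707648]
 [ 0.          0.          0.          1.        ]] [[477.41033517   0.         277.9089372 ]
 [  0.         477.41033517 214.05930113]
 [  0.           0.           1.        ]] [-0.06682541  0.          0.          0.          0.        ] 0.9960544217687075
top [[ 0.00310831 -0.99733101  0.07294657  0.4370519 ]
 [-0.99967158 -0.00495464 -0.02514336 -0.02317925]
 [ 0.02543768 -0.07284446 -0.99701886  1.07019386]
 [ 0.          0.          0.          1.        ]] [[379.2444628    0.         281.26587746]
 [  0.         379.2444628  209.11811823]
 [  0.           0.           1.        ]] [0.00942935 0.         0.         0.         0.        ] 0.9959353741496598
```

View pics/scene0.png

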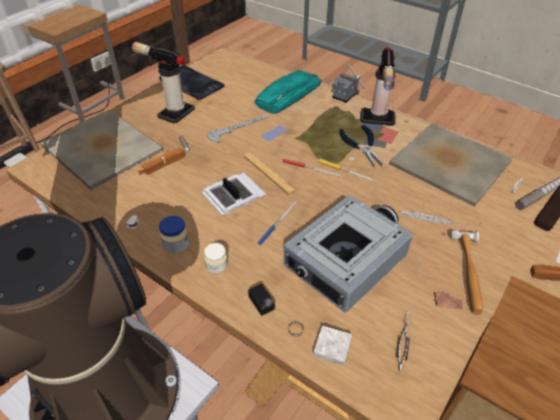

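View pics/top0.png

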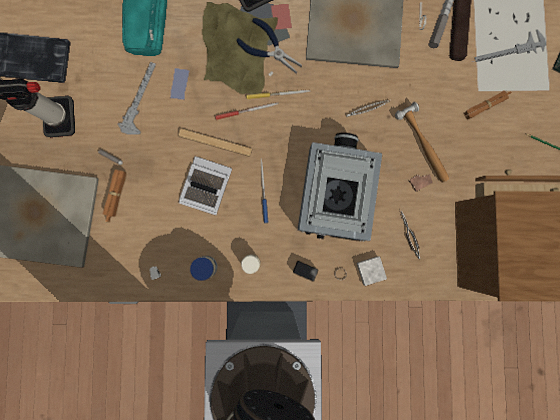

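The scene view shows the frame at (234,190), the box at (348,245), the stick at (268,172), the file at (278,222), the jar at (215,258) and the block at (333,344). In the top view the frame is at (205,185) and the box at (340,190). Next I measure the frame and box from the depth clouds.

Run:
```python
from h import *
for n in ["top","scene"]:
    d=np.load(n+"0.npz");P=d["P"]
    def reg(u0,u1,v0,v1,z0,z1):
        Q=P[v0:v1,u0:u1].reshape(-1,3); return Q[(Q[:,2]>z0)&(Q[:,2]<z1)]
    if n=="top": F=(170,238,148,222); B=(290,390,125,250)
    else: F=(195,275,165,220); B=(275,420,190,310)
    print(n,"bench z",np.median(reg(*F,-.01,.004)[:,2]))
    for nm,R,z0,z1 in [("frame",F,.006,.02),("rib",F,.028,.05),("boxall",B,.06,.13),("lips",B,.088,.11)]:
        Q=reg(*R,z0,z1)
        if len(Q)<5: print(nm,len(Q));continue
        r=cv2.minAreaRect(Q[:,:2].astype(np.float32))
        print(nm,len(Q),"med",np.median(Q,0).round(4),"rect",np.round(r[0],4),np.round(r[1],4),round(r[2],2))
    Q=reg(*B,.05,.2); print(np.histogram(Q[:,2],bins=np.arange(.05,.13,.004)))
    Q=reg(*F,-.01,.06); print(np.histogram(Q[:,2],bins=np.arange(-.01,.06,.004)))
d=np.load("top0.npz")["pix"]; s=np.load("scene0.npz")["pix"]
a=cv2.resize(d[140:230,165:245],(400,450),interpolation=cv2.INTER_CUBIC)
b=cv2.resize(d[125:250,290:390],(400,500),interpolation=cv2.INTER_CUBIC)
c=np.zeros((500,800,3),np.uint8);c[:450,:400]=a;c[:,400:]=b;cv2.imwrite("pics/crop1.png",c)
```

```text
top bench z -0.000649049531552981
frame 903 med [0.5758 0.1597 0.0104] rect [0.6082 0.1551] [0.1106 0.1982] 71.88
rib 113 med [0.5722 0.1653 0.0362] rect [0.5723 0.1661] [0.0698 0.0114] 71.87
boxall 5594 med [ 0.5735 -0.2076  0.0823] rect [ 0.5779 -0.208 ] [0.1912 0.2804] 81.1
lips 931 med [ 0.6171 -0.2106  0.095 ] rect [ 0.5568 -0.2046] [0.149  0.1938] 82.69
(array([  42,   54,   65,   71,   95,  106,  436, 1884, 1830,  259,  284,
        521,   69,    0,    0,    0,    0,    0,    0]), array([0.05 , 0.054, 0.058, 0.062, 0.066, 0.07 , 0.074, 0.078, 0.082,
       0.086, 0.09 , 0.094, 0.098, 0.102, 0.106, 0.11 , 0.114, 0.118,
       0.122, 0.126]))
(array([  15,  947, 2232,  795,  410,  425,   65,    4,    3,    0,   12,
         72,   29,    0,    0,    0,    0]), array([-0.01 , -0.006, -0.002,  0.002,  0.006,  0.01 ,  0.014,  0.018,
        0.022,  0.026,  0.03 ,  0.034,  0.038,  0.042,  0.046,  0.05 ,
        0.054,  0.058]))
scene bench z -0.0022974192063073273
frame 629 med [0.5738 0.1532 0.0092] rect [0.6133 0.1565] [0.1143 0.2036] 74.68
rib 98 med [0.57   0.1678 0.0346] rect [0.5721 0.1696] [0.0725 0.0136] 70.54
boxall 6153 med [ 0.5415 -0.2205  0.0811] rect [ 0.5774 -0.2063] [0.1923 0.2847] 81.58
lips 947 med [ 0.613  -0.2127  0.0934] rect [ 0.558  -0.2078] [0.1435 0.1764] 80.07
(array([ 146,  160,  193,  186,  208,  210,  811, 2086, 1471,  232,  484,
        363,    5,    0,    0,    0,    0,    0,    0]), array([0.05 , 0.054, 0.058, 0.062, 0.066, 0.07 , 0.074, 0.078, 0.082,
       0.086, 0.09 , 0.094, 0.098, 0.102, 0.106, 0.11 , 0.114, 0.118,
       0.122, 0.126]))
(array([ 115, 1752, 1199,  546,  422,  182,   18,   19,   19,   14,   33,
         54,    5,    0,    0,    0,    0]), array([-0.01 , -0.006, -0.002,  0.002,  0.006,  0.01 ,  0.014,  0.018,
        0.022,  0.026,  0.03 ,  0.034,  0.038,  0.042,  0.046,  0.05 ,
        0.054,  0.058]))
```

View pics/crop1.png

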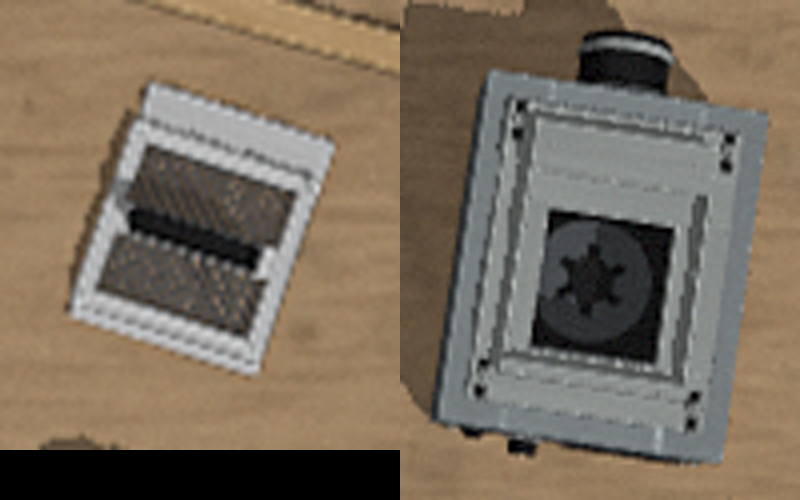

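The top crop shows the frame's wide tongue at the far side (240,130), so the frame's +x is at about -18° in the world. The cradle's rear lip is at the far side of the box (630,115) and its front lip at the near side (590,370), with box x at about -9°. I'll move over the box for a closer look.

step_arm:
  steps:
    - [[-3.8,-3.4,-1.0],[0,0,0],0]
    - [[-3.8,-3.4,-1.0],[0,0,0],0]
    - [[-3.8,-3.4,-1.0],[0,0,0],0]
    - [[-3.8,-3.4,-1.0],[0,0,0],0]
    - [[-3.8,-3.4,-1.0],[0,0,0],0]
    - [[-3.8,-3.4,-1.0],[0,0,0],0]
    - [[-3.8,-3.4,-1.0],[0,0,0],0]
    - [[-3.8,-3.4,-1.0],[0,0,0],0]
    - [[-3.8,-3.4,-1.0],[0,0,0],0]
    - [[-3.8,-3.4,-1.0],[0,0,0],0]

```text
t: 1.1
eef_pos: [0.437, 0.2157, 0.3279]
tool_rot: [[-0.966, 0.258, -0.0], [0.258, 0.966, -0.0], [0.0, -0.0, -1.0]]
ft_force: [0.3, -0.1, -0.5]
gripper_width: 0.0854
grip_force: 0.0
```

step_arm:
  steps:
    - [[0,0,0],[0,0,0.146],0]
    - [[0,0,0],[0,0,0.146],0]
    - [[0,0,0],[0,0,0.146],0]
    - [[0,0,0],[0,0,0.146],0]
    - [[0,0,0],[0,0,0.146],0]
    - [[0,0,0],[0,0,0.146],0]
    - [[0,0,0],[0,0,0.146],0]
    - [[0,0,0],[0,0,0.146],0]
    - [[0,0,0],[0,0,0.146],0]
    - [[0,0,0],[0,0,0.146],0]

```text
t: 2.1
eef_pos: [0.4363, 0.2175, 0.3273]
tool_rot: [[0.155, 0.988, -0.0], [0.988, -0.155, -0.0], [-0.0, -0.0, -1.0]]
ft_force: [-0.0, 0.0, -0.4]
gripper_width: 0.0857
grip_force: 0.0
```

```bash
cat >> h.py <<'E'
def wrist(name):
    s=env.observe(); f=env.grab_frame("wrist")
    W=np.eye(4);W[:3,:3]=s["tool_rot"];W[:3,3]=s["eef_pos"]
    f["world_from_camera"]=W@np.array(f["tool_from_camera"])
    cv2.imwrite(f"pics/{name}.png",f["pixels"])
    P=cloud(f); np.savez(name+".npz",pix=f["pixels"],P=P,T=f["world_from_camera"],K=f["mtx"],D=f["D"],z=f["range_z"])
    return f,P
E
python3 - <<'E'
from h import *
f,P=wrist("w1"); print(np.round(f["tool_from_camera"],4),f["mtx"],f["D"])
for uv in [(10,10),(550,10),(10,410),(550,410),(280,210)]: print(uv,P[uv[1],uv[0]].round(3))
E
```

```text
[[ 4.000e-04 -9.578e-01 -2.876e-01  7.390e-02]
 [ 1.000e+00  4.000e-04 -1.000e-04  2.000e-04]
 [ 2.000e-04 -2.876e-01  9.578e-01 -1.427e-01]
 [ 0.000e+00  0.000e+00  0.000e+00  1.000e+00]] [[358.1521222    0.         277.94064603]
 [  0.         358.1521222  208.85086801]
 [  0.           0.           1.        ]] [-0.03845164  0.          0.          0.          0.        ]
(10, 10) [-0.341  0.704 -0.75 ]
(550, 10) [0.79  0.349 0.001]
(10, 410) [0.379 0.236 0.41 ]
(550, 410) [0.496 0.219 0.411]
(280, 210) [0.428 0.149 0.001]
```

step_arm:
  steps:
    - [[-4.0,1.3,0.3],[0,0,0],0]
    - [[-4.0,1.3,0.3],[0,0,0],0]
    - [[-4.0,1.3,0.3],[0,0,0],0]
    - [[-4.0,1.3,0.3],[0,0,0],0]
    - [[-4.0,1.3,0.3],[0,0,0],0]
    - [[-4.0,1.3,0.3],[0,0,0],0]
    - [[-4.0,1.3,0.3],[0,0,0],0]
    - [[-4.0,1.3,0.3],[0,0,0],0]
    - [[-4.0,1.3,0.3],[0,0,0],0]
    - [[-4.0,1.3,0.3],[0,0,0],0]

```text
t: 3.15
eef_pos: [0.5051, -0.1991, 0.2973]
tool_rot: [[0.146, 0.989, -0.0], [0.989, -0.146, 0.0], [0.0, -0.0, -1.0]]
ft_force: [0.6, 0.6, 0.1]
gripper_width: 0.0855
grip_force: 0.0
```

step_arm:
  steps:
    - [[0,0,0],[0,0,0],0]
    - [[0,0,0],[0,0,0],0]

```text
t: 3.35
eef_pos: [0.5049, -0.198, 0.297]
tool_rot: [[0.149, 0.989, -0.001], [0.989, -0.149, 0.001], [0.0, -0.001, -1.0]]
ft_force: [-0.5, -0.1, -0.3]
gripper_width: 0.0855
grip_force: 0.0
```

Run:
```python
from h import *
f,P=wrist("w2")
for uv in [(10,10),(550,10),(10,410),(550,410),(280,210)]: print(uv,P[uv[1],uv[0]].round(3))
a=cv2.imread("pics/w1.png");b=cv2.imread("pics/w2.png")
cv2.imwrite("pics/w12.png",np.hstack([cv2.resize(a,(240,180)),cv2.resize(b,(560,420))[:180] if 0 else cv2.copyMakeBorder(cv2.resize(a,(0,0),fx=.01,fy=.01),0,0,0,0,0)[:0].reshape(0,0,3)]) if 0 else b)
```

```text
(10, 10) [ 0.109  0.086 -0.187]
(550, 10) [ 0.836 -0.068  0.   ]
(10, 410) [ 0.448 -0.18   0.379]
(550, 410) [ 0.566 -0.198  0.379]
(280, 210) [ 0.499 -0.254  0.012]
```

View pics/w2.png

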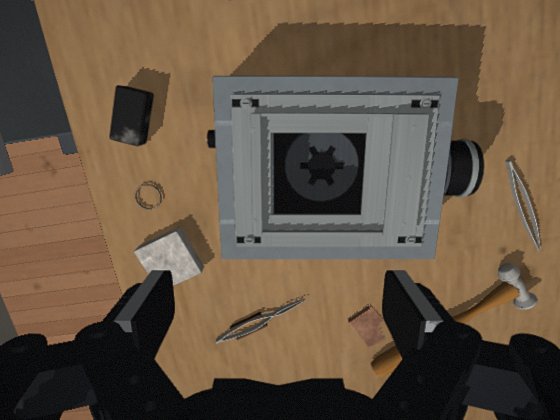

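The wrist view shows the box from (215,75) to (458,258), the front lip near column 265 and the rear lip from about column 388 to 425. Next I fit the box pose and the lip profile from this depth.

Run:
```python
from h import *
def analyse(n,sl):
    d=np.load(n+".npz");P=d["P"][sl].reshape(-1,3)
    M=P[(P[:,2]>.07)&(P[:,2]<.105)&(np.hypot(P[:,0]-.575,P[:,1]+.208)<.17)]
    # orientation & extents from box plate, cut spigot
    a=np.deg2rad(-8.6)
    for _ in range(6):
        ex=np.array([np.cos(a),np.sin(a)]);ey=np.array([-ex[1],ex[0]])
        X=M[:,:2]@ex;Y=M[:,:2]@ey
        # side edges: fit lines of min/max Y per X bin
        yc=(np.percentile(Y,.3)+np.percentile(Y,99.7))/2
        xs=np.arange(X.min()+.02,X.min()+.21,.004); lo=[];hi=[]
        for x in xs:
            m=(abs(X-x)<.002); lo.append(np.sort(Y[m])[:3].mean()); hi.append(np.sort(Y[m])[-3:].mean())
        sl1=np.polyfit(xs,lo,1)[0];sl2=np.polyfit(xs,hi,1)[0]
        a+= (sl1+sl2)/2
    lo=np.median(lo);hi=np.median(hi);yc=(lo+hi)/2
    ys=np.arange(yc-.08,yc+.08,.004); xf=[];xb=[]
    for y in ys:
        m=abs(Y-y)<.002; xf.append(np.sort(X[m])[:2].mean()); xb.append(np.sort(X[m])[-2:].mean())
    f=np.median(xf);b=np.percentile(xb,25)
    print(n,"ang",np.rad2deg(a),"slopes",sl1,sl2,"width",hi-lo,"len",b-f)
    C=ex*(f+b)/2+ey*yc; print("centre",C, "z top",np.median(M[:,2]))
    xb=X-(f+b)/2; yb=Y-yc
    m=(abs(yb)<.05)
    print("profile (x mm: med z mm)")
    o=[]
    for x in np.arange(-.1,.1,.002):
        k=m&(abs(xb-x)<.001)
        if k.sum()>3: o.append(f"{x*1000:.0f}:{np.median(M[k,2])*1000:.1f}")
    print(" ".join(o))
analyse("w2",np.s_[60:275,205:500])
analyse("top0",np.s_[125:250,290:390])
```

```text
w2 ang -8.610951348044924 slopes 0.0003759606111397722 -0.00037596061113969343 width 0.1878450627153054 len 0.23394555565529396
centre [ 0.55982118 -0.20263416] z top 0.08359418506087524
profile (x mm: med z mm)
-100:83.7 -98:84.1 -96:84.0 -94:84.0 -92:83.9 -90:84.1 -88:83.9 -86:84.0 -84:83.9 -82:93.2 -80:94.0 -78:94.0 -76:94.0 -74:93.8 -72:85.0 -70:83.9 -68:84.0 -66:84.1 -64:83.8 -62:79.9 -60:84.0 -58:84.0 -56:84.2 -54:84.0 -52:84.2 -50:83.9 -48:83.8 -46:83.8 -44:84.0 -42:84.1 -40:83.7 -38:84.0 -36:84.0 -34:84.1 -32:84.4 -30:83.9 -28:84.0 -26:84.1 -24:84.0 -22:83.8 -20:84.1 -18:83.9 -16:83.8 -14:83.6 -12:83.9 -10:83.9 -8:83.8 -6:83.8 -4:83.9 -2:84.2 0:84.2 2:84.3 4:83.8 6:83.9 8:84.1 10:84.1 12:84.2 14:83.8 16:84.0 18:83.9 20:84.0 22:84.0 24:83.9 26:83.8 28:83.7 30:84.0 32:83.6 34:84.0 36:84.0 38:84.0 40:84.0 42:84.1 44:84.0 46:84.1 48:83.9 50:84.1 52:84.6 54:95.1 56:96.0 58:96.5 60:96.5 62:96.5 64:96.5 66:96.5 68:96.5 70:96.6 72:96.6 74:96.6 76:96.5 78:96.5 80:96.5 82:96.6 84:96.4 86:96.1 90:84.9 92:84.1 94:84.0 96:83.9 98:83.8
top0 ang -8.556537590461756 slopes 0.00104643073647368
[... 224 characters left out ...]
:83.3 -84:83.4 -82:83.5 -80:93.0 -78:93.6 -76:92.7 -74:94.2 -72:93.0 -70:84.1 -68:83.4 -66:84.2 -64:83.5 -62:81.5 -60:79.2 -58:84.0 -56:83.7 -52:82.9 -50:83.1 -48:85.1 -46:84.3 -44:84.3 -42:83.1 -38:83.7 -36:82.7 -34:85.5 -32:83.8 -30:81.4 -28:85.6 -24:82.5 -22:82.1 -20:83.1 -18:84.2 -16:82.5 -14:84.6 -12:84.5 -10:82.6 -8:82.8 -4:83.3 -2:83.9 2:84.4 4:84.0 6:84.9 8:81.6 10:82.3 12:84.0 14:83.7 16:84.0 20:82.5 22:83.8 26:83.1 28:84.1 32:83.0 34:82.9 36:84.2 38:84.5 40:84.1 42:84.0 44:83.7 46:83.0 48:83.0 50:83.1 52:83.4 54:88.1 56:95.6 58:96.1 60:95.8 62:95.3 64:95.7 66:96.7 68:96.5 70:95.6 72:96.2 74:95.5 76:96.0 78:96.0 80:96.0 82:96.5 84:96.5 86:95.3 90:84.0 92:83.8 94:82.5 96:83.2 98:83.1
```

Measured from the wrist: box centre (0.5598, -0.2026), yaw -8.61°, ledge at 84.0 mm, and the lip edge near +52.5 mm in box x. The lip spacing measures 125 mm against the stated 124. Next I get the frame pose from the earlier wrist image.

```bash
cat >> h.py <<'E'
def frame_pose(P,c=(.572,.167)):
    m=np.isfinite(P[...,0])&(np.hypot(P[...,0]-c[0],P[...,1]-c[1])<.1)
    Q=P[m]
    rib=Q[(Q[:,2]>.030)&(Q[:,2]<.045)]
    r=cv2.minAreaRect(rib[:,:2].astype(np.float32)); (w,h),an=r[1],r[2]
    if w<h: an+=90
    a=np.deg2rad(an); 
    ey=np.array([np.cos(a),np.sin(a)])
    if ey[1]<0: ey=-ey
    ex=np.array([ey[1],-ey[0]])
    B=Q[(Q[:,2]>.0035)&(Q[:,2]<.016)]
    X=(B[:,:2]-np.array(r[0]))@ex;Y=(B[:,:2]-np.array(r[0]))@ey
    k=(abs(X)<.085)&(abs(Y)<.065); X,Y=X[k],Y[k]
    print("rib",len(rib),np.round(r[0],4),np.round(r[1],4),"ribtop",np.percentile(rib[:,2],50).round(4),"xaxis deg",np.rad2deg(np.arctan2(ex[1],ex[0])).round(2))
    print("body X",np.percentile(X,[.3,99.7]).round(4),"Y",np.percentile(Y,[.3,99.7]).round(4),"z pct",np.percentile(B[:,2],[10,50,90]).round(4))
    rb=cv2.minAreaRect(B[k][:,:2].astype(np.float32)); print("body rect",rb)
E
python3 - <<'E'
from h import *
frame_pose(np.load("w1.npz")["P"]); frame_pose(np.load("top0.npz")["P"])
E
```

```text
rib 591 [0.5746 0.1695] [0.0688 0.0131] ribtop 0.0373 xaxis deg -17.42
body X [-0.0619  0.0776] Y [-0.0545  0.0545] z pct [0.0044 0.0067 0.0126]
body rect ((0.5822218060493469, 0.16705679893493652), (0.11018750816583633, 0.14062854647636414), 71.58848571777344)
rib 113 [0.5723 0.1661] [0.0698 0.0114] ribtop 0.0362 xaxis deg -18.13
body X [-0.0615  0.0778] Y [-0.0545  0.0559] z pct [0.0042 0.0077 0.0129]
body rect ((0.5705119371414185, 0.1648450493812561), (0.12618863582611084, 0.16294579207897186), 71.10295867919922)
```

step_arm:
  steps:
    - [[3.74,0.14,1.0],[0,0,0],0]
    - [[3.74,0.14,1.0],[0,0,0],0]
    - [[3.74,0.14,1.0],[0,0,0],0]
    - [[3.74,0.14,1.0],[0,0,0],0]
    - [[3.74,0.14,1.0],[0,0,0],0]
    - [[3.74,0.14,1.0],[0,0,0],0]
    - [[3.74,0.14,1.0],[0,0,0],0]
    - [[3.74,0.14,1.0],[0,0,0],0]
    - [[3.74,0.14,1.0],[0,0,0],0]
    - [[3.74,0.14,1.0],[0,0,0],0]

```text
t: 4.4
eef_pos: [0.5742, 0.1733, 0.1975]
tool_rot: [[0.146, 0.989, 0.0], [0.989, -0.146, 0.0], [0.0, 0.0, -1.0]]
ft_force: [0.7, 0.3, 0.6]
gripper_width: 0.0853
grip_force: 0.0
```

step_arm:
  steps:
    - [[0,0,0],[0,0,0.084],0]
    - [[0,0,0],[0,0,0.084],0]
    - [[0,0,0],[0,0,0],0]
    - [[0,0,0],[0,0,0],0]

```text
t: 4.8
eef_pos: [0.5745, 0.1711, 0.1978]
tool_rot: [[0.309, 0.951, 0.0], [0.951, -0.309, 0.0], [0.0, 0.0, -1.0]]
ft_force: [-0.0, 0.2, 0.1]
gripper_width: 0.0857
grip_force: 0.0
```

Run:
```python
from h import *
f,P=wrist("w3"); frame_pose(P,(.5746,.1695))
s=env.observe();print(s["eef_pos"],np.round(s["tool_rot"],4).tolist())
```

```text
rib 1063 [0.5745 0.17  ] [0.0689 0.0116] ribtop 0.0375 xaxis deg -17.63
body X [-0.0603  0.0779] Y [-0.0549  0.0538] z pct [0.0044 0.0064 0.0124]
body rect ((0.5826789736747742, 0.16647793352603912), (0.10920290648937225, 0.1393435299396515), 71.98968505859375)
[0.57463654 0.17084509 0.19780608] [[0.3093, 0.951, 0.0002], [0.951, -0.3093, 0.0001], [0.0002, 0.0001, -1.0]]
```

step_arm:
  steps:
    - [[-0.08,0.0,2.0],[0,0,0],0]
    - [[0,0,2.5],[0,0,0],0]
    - [[0,0,3.0],[0,0,0],0]
    - [[0,0,3.0],[0,0,0],0]
    - [[0,0,2.5],[0,0,0],0]
    - [[0,0,2.0],[0,0,0],0]
    - [[0,0,1.2],[0,0,0],0]
    - [[0,0,0.8],[0,0,0],0]
    - [[0,0,0.7],[0,0,0],0]
    - [[0,0,0.5],[0,0,0],0]

```text
t: 5.85
eef_pos: [0.5751, 0.1697, 0.0156]
tool_rot: [[0.312, 0.95, 0.001], [0.95, -0.312, 0.0], [0.0, 0.001, -1.0]]
ft_force: [-1.0, -0.3, 0.8]
gripper_width: 0.0854
grip_force: 0.0
```

step_arm:
  newtons: 40
  steps:
    - [[0,0,0],[0,0,0],0.4]
    - [[0,0,0],[0,0,0],0.7]
    - [[0,0,0],[0,0,0],1]
    - [[0,0,0],[0,0,0],1]
    - [[0,0,0],[0,0,0],1]
    - [[0,0,0],[0,0,0],1]
    - [[0,0,0],[0,0,0],1]
    - [[0,0,0],[0,0,0],1]

```text
t: 6.65
eef_pos: [0.575, 0.1697, 0.0159]
tool_rot: [[0.313, 0.95, 0.001], [0.95, -0.313, 0.0], [0.0, 0.0, -1.0]]
ft_force: [-0.3, -0.2, 6.0]
gripper_width: 0.0111
grip_force: 40.0
```

step_arm:
  newtons: 70
  steps:
    - [[0,0,0],[0,0,0],1]
    - [[0,0,-0.5],[0,0,0],1]
    - [[0,0,-1.5],[0,0,0],1]
    - [[0,0,-2.5],[0,0,0],1]
    - [[0,0,-3.0],[0,0,0],1]
    - [[0,0,-3.0],[0,0,0],1]
    - [[0,0,-3.0],[0,0,0],1]
    - [[0,0,-3.0],[0,0,0],1]
    - [[0,0,-2.5],[0,0,0],1]
    - [[0,0,-1.5],[0,0,0],1]

```text
t: 7.65
eef_pos: [0.5753, 0.1698, 0.224]
tool_rot: [[0.313, 0.95, 0.003], [0.95, -0.313, 0.001], [0.002, 0.003, -1.0]]
ft_force: [0.4, -0.4, -2.0]
gripper_width: 0.0108
grip_force: 68.3
```

step_arm:
  steps:
    - [[0,0,0],[0,0,-0.08],1]
    - [[0,0,0],[0,0,-0.08],1]
    - [[0,0,0],[0,0,0],1]
    - [[0,0,0],[0,0,0],1]

```text
t: 8.05
eef_pos: [0.5746, 0.1696, 0.2211]
tool_rot: [[0.16, 0.987, 0.0], [0.987, -0.16, 0.0], [0.0, 0.0, -1.0]]
ft_force: [0.6, -0.0, -1.1]
gripper_width: 0.0108
grip_force: 68.3
```

Run:
```python
from h import *
s=env.observe();f,P=wrist("w4")
R=np.array(s["tool_rot"]);p=np.array(s["eef_pos"]);print(p,R.round(4).tolist(),s["ft_force"],s["gripper_width"])
Q=(P-p)@R   # tool coords
for v in range(150,420,15): print(v,[tuple((Q[v,u]*1000).round(0).astype(int)) for u in (130,180,230,330,380,430)])
```

```text
[0.57462948 0.1696254  0.22115   ] [[0.1597, 0.9872, 0.0003], [0.9872, -0.1597, 0.0001], [0.0002, 0.0003, -1.0]] [ 0.57141038 -0.00429996 -1.1135259 ] 0.010847902835351614
150 [(np.int64(27), np.int64(-151), np.int64(222)), (np.int64(54), np.int64(-43), np.int64(14)), (np.int64(54), np.int64(-20), np.int64(10)), (np.int64(54), np.int64(22), np.int64(9)), (np.int64(54), np.int64(44), np.int64(13)), (np.int64(54), np.int64(66), np.int64(13))]
165 [(np.int64(12), np.int64(-152), np.int64(221)), (np.int64(49), np.int64(-41), np.int64(4)), (np.int64(49), np.int64(-20), np.int64(4)), (np.int64(49), np.int64(22), np.int64(4)), (np.int64(49), np.int64(42), np.int64(4)), (np.int64(48), np.int64(66), np.int64(11))]
180 [(np.int64(-4), np.int64(-154), np.int64(222)), (np.int64(41), np.int64(-42), np.int64(9)), (np.int64(41), np.int64(-21), np.int64(9)), (np.int64(-4), np.int64(54), np.int64(221)), (np.int64(42), np.int64(44), np.int64(8)), (np.int64(41), np.int64(67), np.int64(11))]
195 [(np.int64(-21), np.int64(-157), np.int64(223)), (np.int64(35), np.int64(-43), np.int64(9)), (np.int64(34), n
[... 3321 characters left out ...]
np.int64(-79)), (np.int64(17), np.int64(12), np.int64(-79)), (np.int64(-3), np.int64(30), np.int64(-57)), (np.int64(9), np.int64(38), np.int64(-71))]
390 [(np.int64(5), np.int64(-37), np.int64(-71)), (np.int64(-7), np.int64(-29), np.int64(-58)), (np.int64(17), np.int64(-10), np.int64(-84)), (np.int64(17), np.int64(11), np.int64(-84)), (np.int64(-7), np.int64(30), np.int64(-58)), (np.int64(4), np.int64(39), np.int64(-70))]
405 [(np.int64(1), np.int64(-37), np.int64(-72)), (np.int64(17), np.int64(-19), np.int64(-87)), (np.int64(17), np.int64(-9), np.int64(-88)), (np.int64(18), np.int64(10), np.int64(-88)), (np.int64(11), np.int64(22), np.int64(-81)), (np.int64(3), np.int64(38), np.int64(-74))]
```

View pics/w4.png

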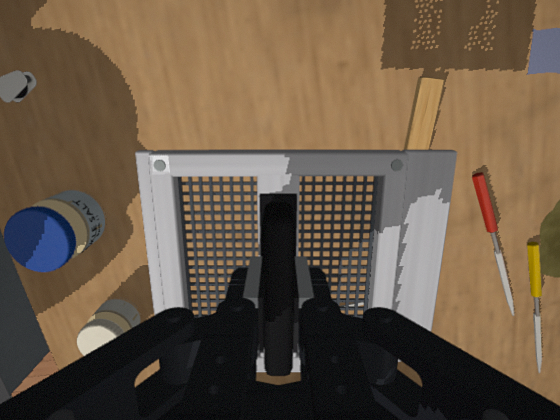

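The frame is held level: side edge at row 152, front edge at column 140-160, tongue edge at column 455, rib centred at column 278. Next I refine the frame-in-tool offsets and work out the approach.

Run:
```python
from h import *
s=env.observe();R=np.array(s["tool_rot"]);p=np.array(s["eef_pos"])
Q=((np.load("w4.npz")["P"]-p)@R)*1000
M=Q[...,2]
rib=(M>-14)&(M<-6)&(abs(Q[...,1])<15)&(Q[...,0]>15)
print("rib y",np.percentile(Q[rib][:,1],[2,98]),"x max",np.percentile(Q[rib][:,0],99.5),"ztop",np.median(Q[rib][:,2]))
fr=(M>0)&(M<20)
for u in (150,170,200,240,300,340,380,420,440):
    c=Q[:,u][fr[:,u]]; print("u",u,"xmax",c[:,0].max().round(1),end=" ")
print()
for v in (160,170,190,210,230,250):
    c=Q[v][fr[v]]; t=c[c[:,1]>60]; b=c[c[:,1]<-45]; print("v",v,"y",c[:,1].min().round(1),c[:,1].max().round(1),"tongue z",np.median(t[:,2]).round(1),"front z",np.median(b[:,2]).round(1))
# lips in w2, box frame
P=np.load("w2.npz")["P"]; a=np.deg2rad(-8.61);C=np.array([.55982,-.20263])
ex=np.array([np.cos(a),np.sin(a)]);ey=np.array([-ex[1],ex[0]])
X=(P[...,:2]-C)@ex*1000;Y=(P[...,:2]-C)@ey*1000;Z=P[...,2]*1000
rear=[];fe=[];fo=[]
for v in range(110,240,3):
    for u in range(210,460):
        if abs(Y[v,u])<45:
            if 40<X[v,u]<65 and Z[v,u]<90<=Z[v,u+1]: rear.append((X[v,u]+X[v,u+1])/2)
            if -90<X[v,u]<-60 and Z[v,u]>=89>Z[v,u+1]: fe.append((X[v,u]+X[v,u+1])/2)
            if -90<X[v,u]<-60 and Z[v,u]<89<=Z[v,u+1]: fo.append((X[v,u]+X[v,u+1])/2)
for n,e in (("rear",rear),("front",fe),("frontouter",fo)): print(n,len(e),np.mean(e).round(2),np.std(e).round(2))
# guides: profile along y at x=0
for y in range(-80,81,3):
    k=(abs(Y-y)<1.5)&(abs(X-30)<12)&(Z>60); 
    if k.any(): print(f"{y}:{np.median(Z[k]):.1f}",end=" ")
```

```text
rib y [-5.76145726  5.61413044] x max 34.39474768832788 ztop -10.072396279910189
u 150 xmax 53.7 u 170 xmax 53.8 u 200 xmax 53.8 u 240 xmax 54.1 u 300 xmax 54.3 u 340 xmax 54.3 u 380 xmax 54.0 u 420 xmax 54.2 u 440 xmax 53.9 
v 160 y -61.3 78.0 tongue z 10.8 front z 4.1
v 170 y -61.7 78.0 tongue z 10.9 front z 3.6
v 190 y -61.5 77.1 tongue z 11.0 front z 4.1
v 210 y -61.5 77.4 tongue z 10.8 front z 4.3
v 230 y -61.5 77.6 tongue z 11.0 front z 4.1
v 250 y -61.9 77.3 tongue z 10.8 front z 4.4
rear 30 50.18 14.28
front 30 -72.12 0.27
frontouter 31 -81.3 4.03
-80:79.8 -77:83.7 -74:83.9 -71:83.9 -68:83.7 -65:84.0 -59:90.2 -56:84.2 -53:83.9 -50:83.7 -47:84.0 -44:83.7 -41:83.7 -38:83.8 -35:83.5 -32:83.9 -29:83.8 -26:83.6 -23:84.0 -20:84.2 -17:84.1 -14:83.8 -11:84.0 -8:84.0 -5:83.7 -2:84.1 1:83.9 4:83.7 7:84.9 10:359.1 13:83.9 16:84.4 19:84.2 22:84.2 25:84.1 28:84.0 31:84.0 34:84.2 37:84.0 40:83.9 43:84.0 46:84.2 49:84.2 52:84.0 55:84.1 58:92.6 61:85.3 64:84.3 67:84.0 70:84.1 73:84.2 76:84.2 79:80.2
```

step_arm:
  steps:
    - [[-2.0,0.05,0],[0,0,-0.01],1]
    - [[-4.0,0.1,0],[0,0,0],1]
    - [[-4.2,0.1,0],[0,0,0],1]
    - [[-4.3,0.1,0.2],[0,0,0],1]
    - [[-4.3,0.1,0.3],[0,0,0],1]
    - [[-4.3,0.1,0.4],[0,0,0],1]
    - [[-4.2,0.1,0.4],[0,0,0],1]
    - [[-4.0,0.1,0.4],[0,0,0],1]
    - [[-3.5,0.1,0.4],[0,0,0],1]
    - [[-2.2,0.1,0],[0,0,0],1]

```text
t: 9.1
eef_pos: [0.5286, -0.2, 0.1991]
tool_rot: [[0.151, 0.989, -0.001], [0.989, -0.151, -0.0], [-0.0, -0.001, -1.0]]
ft_force: [0.4, 0.3, -1.2]
gripper_width: 0.0107
grip_force: 68.2
```

step_arm:
  steps:
    - [[0,0,0],[0.07,0,0],1]
    - [[0,0,0],[0.07,0,0],1]
    - [[0,0,0],[0,0,0],1]
    - [[0,0,0],[0,0,0],1]

```text
t: 9.5
eef_pos: [0.5295, -0.1975, 0.1991]
tool_rot: [[0.148, 0.979, -0.137], [0.989, -0.147, 0.021], [0.0, -0.139, -0.99]]
ft_force: [0.1, 0.4, -1.6]
gripper_width: 0.0103
grip_force: 68.7
```

```bash
cat >> h.py <<'E'
C0=np.array([.55982,-.20263]);A0=np.deg2rad(-8.61)
EX=np.array([np.cos(A0),np.sin(A0),0]);EY=np.array([-EX[1],EX[0],0]);EZ=np.array([0,0,1.])
B=np.stack([EX,EY,EZ],1)
XR=52.3
def report(goal=None,q=True):
    """goal: (tongue d past lip edge, height over ledge mm, tilt rad)"""
    s=env.observe();R=np.array(s["tool_rot"]);p=np.array(s["eef_pos"])
    Rb=B.T@R; pb=B.T@(p-np.r_[C0,0])*1000
    tip=pb+Rb@np.array([-.4,78,16.]); org=pb+Rb@np.array([-.4,8,16.])
    tilt=np.arctan2(-Rb[2,1],Rb[0,1]); yaw=np.arctan2(Rb[1,1],Rb[0,1])
    print("t",round(s["t"],2),"tip d %.2f y %.2f h %.2f"%(tip[0]-XR,tip[1],tip[2]-84),"org z %.2f"%org[2],"tilt %.4f yaw %.4f roll %.4f"%(tilt,yaw,Rb[2,0]),"F box",(B.T@s["ft_force"]).round(1),"T",(B.T@s["wrist_torque"]).round(2),"grip",s["gripper_width"],s["grip_force"])
    if goal:
        d,h,th=goal; c,sn=np.cos(th),np.sin(th)
        Rg=B@np.array([[0,c,-sn],[1,0,0],[0,-sn,-c]])
        tg=np.array([XR+d,0,84+h]); pg=tg-(B.T@Rg)@np.array([-.4,78,16.])
        dp=R.T@(B@(pg-pb))/10
        rv=cv2.Rodrigues(R.T@Rg)[0].ravel()
        print("shift cm (current tool axes)",dp.round(3),"turn",rv.round(4))
E
python3 -c "
from h import *
report((-12,15,.14))"
```

```text
t 9.5 tip d -8.04 y 0.26 h 88.45 org z 182.15 tilt 0.1391 yaw 0.0017 roll 0.0001 F box [ 0.1  0.4 -1.6] T [ 0.04 -0.04  0.03] grip 0.01027822207174118 68.67420315742493
shift cm (current tool axes) [-0.013  0.628  7.322] turn [0.0009 0.0001 0.0017]
```

step_arm:
  steps:
    - [[-0.01,0.06,0.8],[0,0,0.002],1]
    - [[0,0.08,0.9],[0,0,0],1]
    - [[0,0.08,0.9],[0,0,0],1]
    - [[0,0.08,0.9],[0,0,0],1]
    - [[0,0.08,0.9],[0,0,0],1]
    - [[0,0.08,0.9],[0,0,0],1]
    - [[0,0.07,0.8],[0,0,0],1]
    - [[0,0.06,0.7],[0,0,0],1]
    - [[0,0.04,0.5],[0,0,0],1]
    - [[0,0,0],[0,0,0],1]

```text
t: 10.5
eef_pos: [0.5251, -0.1971, 0.1257]
tool_rot: [[0.149, 0.979, -0.139], [0.989, -0.148, 0.021], [-0.0, -0.14, -0.99]]
ft_force: [0.7, 0.2, -2.0]
gripper_width: 0.0109
grip_force: 68.7
```

```bash
python3 -c "
from h import *
report((-12,1.5,.14))
env_f,P=wrist('w5')
Q=(P-np.r_[C0,0])@B*1000
s=env.observe()
# tongue/top of frame and lip check in box frame
for v in (140,150,160,170,180,190):
    print(v,[tuple(Q[v,u].round(0).astype(int).tolist()) for u in range(380,500,10)])
"
```

```text
t 10.5 tip d -12.45 y -0.09 h 14.88 org z 108.72 tilt 0.1409 yaw 0.0002 roll -0.0000 F box [ 0.7  0.3 -2. ] T [ 0.   -0.07 -0.04] grip 0.010884762348824021 68.67502212524414
shift cm (current tool axes) [0.011 0.231 1.326] turn [-0.0009  0.0001  0.0002]
140 [(9, 57, 91), (13, 57, 92), (18, 57, 92), (22, 57, 91), (27, 57, 92), (31, 58, 93), (36, 58, 91), (40, 58, 93), (44, 58, 93), (49, 58, 93), (53, 58, 93), (56, 58, 96)]
150 [(7, 54, 107), (11, 54, 106), (20, 52, 85), (20, 54, 106), (24, 54, 104), (29, 54, 103), (33, 54, 103), (37, 54, 103), (48, 52, 85), (53, 52, 84), (53, 54, 96), (57, 54, 97)]
160 [(6, 51, 116), (10, 51, 116), (14, 51, 115), (20, 50, 107), (24, 50, 106), (29, 50, 105), (33, 50, 105), (37, 50, 104), (49, 47, 84), (53, 48, 85), (53, 49, 95), (58, 49, 96)]
170 [(7, 47, 115), (10, 47, 116), (15, 47, 115), (20, 46, 107), (25, 46, 106), (29, 46, 106), (34, 46, 105), (38, 46, 104), (49, 43, 85), (54, 43, 84), (54, 45, 96), (57, 45, 98)]
180 [(7, 42, 111), (11, 43, 116), (15, 43, 115), (21, 41, 107), (25, 41, 106), (30, 41, 105), (34, 42, 105), (38, 42, 105), (50, 37, 84), (54, 38, 85), (54, 40, 97), (59, 40, 96)]
190 [(8, 38, 112), (11, 38, 114), (15, 39, 115), (21, 37, 107), (26, 37, 105), (30, 37, 105), (35, 37, 105), (39, 37, 105), (51, 32, 84), (56, 32, 83), (55, 36, 96), (60, 36, 96)]
```

View pics/w5.png

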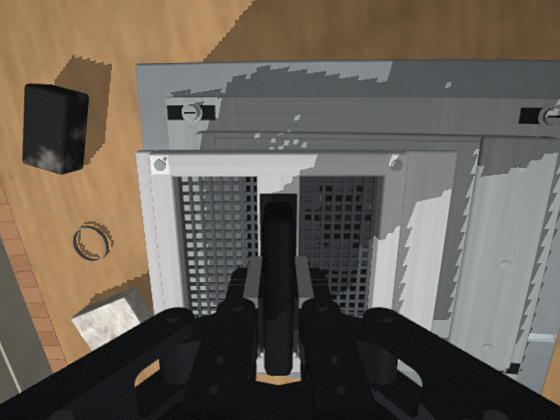

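The tongue's edge is at column 455 and the rear lip's front edge is at about column 470, with the frame side 3 mm inside the guide. All of this matches the numbers, so I lower to just above the ledge.

step_arm:
  steps:
    - [[0.01,0.04,0.22],[0,0,0],1]
    - [[0,0.04,0.22],[0,0,0],1]
    - [[0,0.03,0.22],[0,0,0],1]
    - [[0,0.03,0.22],[0,0,0],1]
    - [[0,0.03,0.2],[0,0,0],1]
    - [[0,0.03,0.15],[0,0,0],1]
    - [[0,0,0.05],[0,0,0],1]
    - [[0,0,0],[0,0,0],1]

```text
t: 11.35
eef_pos: [0.5256, -0.1971, 0.1133]
tool_rot: [[0.149, 0.979, -0.138], [0.989, -0.148, 0.021], [-0.0, -0.14, -0.99]]
ft_force: [-0.8, 1.0, -1.6]
gripper_width: 0.0104
grip_force: 68.7
```

```bash
python3 -c "
from h import *
report((5,1.2,.14))"
```

```text
t 11.35 tip d -11.92 y -0.07 h 2.59 org z 96.37 tilt 0.1401 yaw 0.0003 roll -0.0003 F box [-0.9  0.9 -1.6] T [ 0.02 -0.09  0.03] grip 0.010429128871567096 68.67482900619507
shift cm (current tool axes) [ 0.008  1.695 -0.097] turn [-0.0001  0.0003  0.0002]
```

step_arm:
  steps:
    - [[0.0,0.17,-0.01],[0,0,0],1]
    - [[0,0.17,-0.01],[0,0,0],1]
    - [[0,0.17,-0.01],[0,0,0],1]
    - [[0,0.17,-0.01],[0,0,0],1]
    - [[0,0.17,-0.01],[0,0,0],1]
    - [[0,0.17,-0.01],[0,0,0],1]
    - [[0,0.17,-0.01],[0,0,0],1]
    - [[0,0.17,-0.01],[0,0,0],1]
    - [[0,0.17,-0.01],[0,0,0],1]
    - [[0,0.17,-0.01],[0,0,0],1]

```text
t: 12.35
eef_pos: [0.5426, -0.1997, 0.112]
tool_rot: [[0.149, 0.979, -0.138], [0.989, -0.148, 0.021], [-0.0, -0.14, -0.99]]
ft_force: [0.3, 0.3, -2.7]
gripper_width: 0.0109
grip_force: 68.7
```

```bash
python3 -c "
from h import *
report((10,1.0,.13))"
```

```text
t 12.35 tip d 5.26 y -0.09 h 1.29 org z 95.05 tilt 0.1400 yaw 0.0003 roll -0.0003 F box [ 0.2  0.3 -2.7] T [-0.02 -0.13  0.  ] grip 0.010922549115433538 68.67488980293274
shift cm (current tool axes) [0.01  0.458 0.04 ] turn [-0.01    0.0003  0.0003]
```

```bash
python3 -c "
from h import *
report((13,0.8,.12))"
```

```text
t 12.35 tip d 5.26 y -0.09 h 1.29 org z 95.05 tilt 0.1400 yaw 0.0003 roll -0.0003 F box [ 0.2  0.3 -2.7] T [-0.02 -0.13  0.  ] grip 0.010922549115433538 68.67488980293274
shift cm (current tool axes) [0.01  0.743 0.096] turn [-0.02    0.0003  0.0003]
```

step_arm:
  steps:
    - [[0.01,0.08,0.01],[-0.004,0,0],1]
    - [[0,0.08,0.01],[-0.004,0,0],1]
    - [[0,0.08,0.01],[-0.004,0,0],1]
    - [[0,0.08,0.01],[-0.004,0,0],1]
    - [[0,0.08,0.01],[-0.004,0,0],1]
    - [[0,0.08,0.01],[0,0,0],1]
    - [[0,0.08,0.01],[0,0,0],1]
    - [[0,0.08,0.01],[0,0,0],1]
    - [[0,0.1,0.01],[0,0,0],1]
    - [[0,0,0],[0,0,0],1]

```text
t: 13.35
eef_pos: [0.5493, -0.2005, 0.1102]
tool_rot: [[0.149, 0.982, -0.119], [0.989, -0.148, 0.018], [-0.0, -0.121, -0.993]]
ft_force: [-7.0, 0.3, 2.3]
gripper_width: 0.0107
grip_force: 69.0
```

```bash
python3 -c "
from h import *
report((17,0.8,.12))"
```

```text
t 13.35 tip d 12.45 y 0.11 h 0.86 org z 93.31 tilt 0.1210 yaw 0.0003 roll -0.0002 F box [-6.9 -0.7  2.3] T [-0.07  0.96 -0.04] grip 0.010723706743548157 69.00932908058167
shift cm (current tool axes) [-0.009  0.451 -0.041] turn [-0.001   0.0002  0.0003]
```

step_arm:
  steps:
    - [[0,0.05,-0.03],[0,0,0],1]
    - [[0,0.05,-0.01],[0,0,0],1]
    - [[0,0.05,-0.01],[0,0,0],1]
    - [[0,0.05,-0.01],[0,0,0],1]
    - [[0,0,0],[0,0,0],1]

```text
t: 13.85
eef_pos: [0.5509, -0.2008, 0.1103]
tool_rot: [[0.149, 0.981, -0.12], [0.989, -0.148, 0.018], [-0.0, -0.122, -0.993]]
ft_force: [-7.2, 0.3, 0.9]
gripper_width: 0.0102
grip_force: 68.9
```

```bash
python3 -c "
from h import *
report((17,1.2,.12))"
```

```text
t 13.85 tip d 14.06 y 0.13 h 0.99 org z 93.50 tilt 0.1218 yaw 0.0003 roll -0.0001 F box [-7.2 -0.8  0.9] T [-0.08  1.17 -0.09] grip 0.010230013121496441 68.88423800468445
shift cm (current tool axes) [-0.011  0.287 -0.042] turn [-0.0018  0.0001  0.0003]
```

step_arm:
  steps:
    - [[0,0.05,-0.01],[0,0,0],1]
    - [[0,0.05,0],[0,0,0],1]
    - [[0,0,0],[0,0,0],1]

```text
t: 14.15
eef_pos: [0.5518, -0.2009, 0.1104]
tool_rot: [[0.149, 0.981, -0.12], [0.989, -0.148, 0.018], [-0.0, -0.122, -0.993]]
ft_force: [-7.8, 1.0, 1.4]
gripper_width: 0.0108
grip_force: 69.1
```

```bash
python3 -c "
from h import *
report((17,1.2,.12))"
```

```text
t 14.15 tip d 15.01 y 0.11 h 1.01 org z 93.52 tilt 0.1219 yaw 0.0003 roll -0.0001 F box [-7.9 -0.2  1.4] T [-0.12  1.33 -0.07] grip 0.010817130971393122 69.08287525177002
shift cm (current tool axes) [-0.009  0.193 -0.029] turn [-0.0019  0.0001  0.0003]
```

step_arm:
  steps:
    - [[0,0.05,0],[0,0,0],1]
    - [[0,0.05,0],[0,0,0],1]
    - [[0,0.05,-0.01],[0,0,0],1]
    - [[0,0,0],[0,0,0],1]

```text
t: 14.55
eef_pos: [0.5532, -0.2011, 0.1103]
tool_rot: [[0.149, 0.981, -0.12], [0.989, -0.148, 0.018], [-0.0, -0.122, -0.993]]
ft_force: [-8.5, 1.6, 2.8]
gripper_width: 0.0107
grip_force: 69.1
```

```bash
python3 -c "
from h import *
report((17.2,1.2,.08))"
```

```text
t 14.55 tip d 16.35 y 0.14 h 0.90 org z 93.43 tilt 0.1221 yaw 0.0003 roll -0.0000 F box [-8.7  0.3  2.8] T [-0.09  1.44 -0.07] grip 0.01072312714062592 69.10430073738098
shift cm (current tool axes) [-0.011  0.02   0.29 ] turn [-0.0421  0.0001  0.0003]
```

step_arm:
  steps:
    - [[0,0.05,0],[0,0,0],1]
    - [[0,0,0],[0,0,0],1]

```text
t: 14.75
eef_pos: [0.5536, -0.2012, 0.1102]
tool_rot: [[0.149, 0.981, -0.121], [0.989, -0.148, 0.018], [0.0, -0.122, -0.993]]
ft_force: [-9.0, 1.3, 2.2]
gripper_width: 0.0104
grip_force: 69.3
```

```bash
python3 -c "
from h import *
report((17.2,1.2,.08))"
```

```text
t 14.75 tip d 16.77 y 0.14 h 0.84 org z 93.37 tilt 0.1223 yaw 0.0003 roll 0.0000 F box [-9.1 -0.1  2.2] T [-0.09  1.46 -0.04] grip 0.010385038293198203 69.25753712654114
shift cm (current tool axes) [-0.012 -0.022  0.29 ] turn [-0.0423  0.      0.0003]
```

step_arm:
  steps:
    - [[-0.01,0.01,0.05],[-0.008,0,0],1]
    - [[0,0.01,0.06],[-0.008,0,0],1]
    - [[0,0.0,0.06],[-0.008,0,0],1]
    - [[0,0.0,0.06],[-0.008,0,0],1]
    - [[0,0,0.05],[-0.01,0,0],1]
    - [[0,0,0],[0,0,0],1]

```text
t: 15.35
eef_pos: [0.553, -0.2011, 0.1072]
tool_rot: [[0.149, 0.986, -0.08], [0.989, -0.149, 0.012], [0.0, -0.08, -0.997]]
ft_force: [-9.0, 1.6, -0.7]
gripper_width: 0.0109
grip_force: 69.0
```

```bash
python3 -c "
from h import *
report((17.2,1.2,.04))"
```

```text
t 15.35 tip d 17.18 y 0.12 h 1.02 org z 90.65 tilt 0.0806 yaw 0.0003 roll 0.0002 F box [-9.1  0.3 -0.7] T [-0.01  1.6  -0.02] grip 0.010861199832526638 68.97009372711182
shift cm (current tool axes) [-0.009 -0.058  0.299] turn [-0.0406 -0.0002  0.0003]
```

step_arm:
  steps:
    - [[-0.01,0.0,0.04],[-0.005,0,0],1]
    - [[0,0.0,0.04],[-0.005,0,0],1]
    - [[0,0.0,0.04],[-0.005,0,0],1]
    - [[0,-0.01,0.04],[-0.005,0,0],1]
    - [[0,0,0.0],[0,0,0],1]

```text
t: 15.85
eef_pos: [0.5528, -0.2011, 0.1056]
tool_rot: [[0.149, 0.987, -0.06], [0.989, -0.149, 0.009], [0.0, -0.061, -0.998]]
ft_force: [-9.7, 1.8, -0.4]
gripper_width: 0.0104
grip_force: 69.1
```

```bash
python3 -c "
from h import *
report((17.4,1.0,.03))
f,P=wrist('w6')
Q=(P-np.r_[C0,0])@B*1000
for v in range(150,300,15): print(v,[tuple(Q[v,u].round(0).astype(int).tolist()) for u in range(110,180,7)])
"
```

```text
t 15.85 tip d 17.47 y 0.10 h 0.93 org z 89.18 tilt 0.0607 yaw 0.0003 roll 0.0003 F box [-9.9  0.4 -0.4] T [ 0.03  1.57 -0.07] grip 0.010437535514600164 69.06554102897644
shift cm (current tool axes) [-0.007 -0.052  0.234] turn [-0.0307 -0.0002  0.0003]
150 [(-89, 53, 83), (-79, 54, 95), (-76, 54, 94), (-73, 54, 94), (-69, 54, 95), (-66, 54, 96), (-63, 54, 94), (-60, 54, 95), (-56, 54, 96), (-53, 54, 96)]
165 [(-89, 45, 84), (-80, 47, 94), (-77, 47, 94), (-74, 47, 94), (-69, 48, 98), (-65, 48, 99), (-60, 49, 104), (-56, 49, 106), (-54, 49, 104), (-51, 49, 104)]
180 [(-90, 38, 84), (-86, 38, 85), (-78, 40, 93), (-75, 40, 93), (-69, 41, 98), (-66, 41, 98), (-60, 43, 105), (-57, 43, 106), (-54, 43, 104), (-51, 43, 103)]
195 [(-91, 31, 85), (-88, 30, 84), (-79, 33, 94), (-75, 33, 94), (-72, 33, 94), (-66, 35, 99), (-61, 36, 105), (-58, 36, 104), (-55, 36, 104), (-52, 36, 104)]
210 [(-92, 23, 85), (-88, 23, 84), (-79, 26, 94), (-76, 26, 94), (-73, 26, 95), (-68, 27, 97), (-65, 27, 98), (-58, 30, 106), (-55, 30, 105), (-52, 30, 104)]
225 [(-93, 15, 85), (-89, 15, 85), (-81, 18, 94), (-77, 19, 95), (-74, 19, 94), (-68, 20, 98), (-66, 20, 97), (-59, 23, 105), (-55, 23, 106), (-53, 23, 105)]
240 [(-95, 7, 84), (-91, 7, 83), (-87, 7, 84), (-78, 11, 95), (-75, 11, 94), (-70, 13, 97), (-66, 13, 98), (-59, 16, 106), (-57, 16, 104), (-54, 16, 104)]
255 [(-96, -2, 84), (-92, -2, 84), (-88, -1, 84), (-79, 4, 95), (-76, 3, 94), (-72, 3, 94), (-66, 6, 99), (-60, 9, 105), (-57, 8, 104), (-54, 9, 104)]
270 [(-98, -11, 82), (-93, -10, 84), (-89, -10, 85), (-80, -4, 95), (-77, -5, 94), (-73, -5, 94), (-67, -2, 99), (-64, -2, 98), (-58, 1, 105), (-55, 1, 105)]
285 [(-98, -19, 84), (-94, -19, 84), (-90, -19, 84), (-86, -19, 84), (-78, -13, 94), (-73, -12, 95), (-68, -10, 98), (-65, -10, 98), (-59, -7, 104), (-55, -6, 105)]
```

View pics/w6.png

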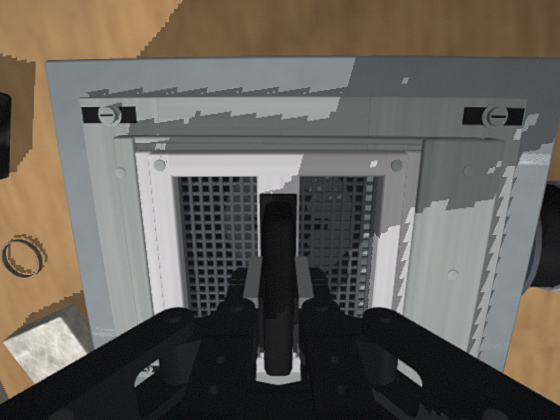

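The wrist view shows the front flange at columns 137-150 sitting just behind the front lip's edge, with the tongue under the rear lip from column 418. The flange top is at 98 mm and the lip at 94, and there's no vertical contact, so I continue the swing.

step_arm:
  steps:
    - [[0,-0.01,0.04],[-0.005,0,0],1]
    - [[0,-0.01,0.04],[-0.005,0,0],1]
    - [[0,-0.01,0.04],[-0.005,0,0],1]
    - [[0,-0.01,0.04],[-0.005,0,0],1]
    - [[0,-0.01,0.04],[-0.005,0,0],1]
    - [[0,-0.01,0.04],[-0.005,0,0],1]
    - [[0,0,0.0],[0,0,0],1]

```text
t: 16.6
eef_pos: [0.5522, -0.201, 0.1033]
tool_rot: [[0.149, 0.988, -0.03], [0.989, -0.149, 0.005], [0.0, -0.031, -1.0]]
ft_force: [-9.5, 2.3, 0.8]
gripper_width: 0.0104
grip_force: 69.1
```

```bash
python3 -c "
from h import *
report((17.4,.7,.0))"
```

```text
t 16.6 tip d 17.43 y 0.09 h 0.92 org z 87.05 tilt 0.0305 yaw 0.0004 roll 0.0002 F box [-9.8  0.9  0.8] T [ 0.01  1.53 -0.01] grip 0.010376635881722027 69.10756945610046
shift cm (current tool axes) [-0.005 -0.047  0.261] turn [-0.0305 -0.0002  0.0004]
```

step_arm:
  steps:
    - [[0,-0.01,0.04],[-0.005,0,0],1]
    - [[0,-0.01,0.04],[-0.005,0,0],1]
    - [[0,-0.01,0.04],[-0.005,0,0],1]
    - [[0,-0.01,0.04],[-0.005,0,0],1]
    - [[0,-0.01,0.04],[-0.005,0,0],1]
    - [[0,0,0.04],[-0.005,0,0],1]
    - [[0,0,0.0],[0,0,0],1]

```text
t: 17.3
eef_pos: [0.5517, -0.2009, 0.1009]
tool_rot: [[0.149, 0.989, -0.0], [0.989, -0.149, 0.0], [0.0, -0.0, -1.0]]
ft_force: [-10.0, 2.6, 0.9]
gripper_width: 0.0104
grip_force: 69.2
```

```bash
python3 -c "
from h import *
report((12,.2,.0))"
```

```text
t 17.3 tip d 17.44 y 0.10 h 0.88 org z 84.91 tilt 0.0004 yaw 0.0003 roll 0.0003 F box [-10.3   1.1   0.9] T [ 0.04  1.56 -0.04] grip 0.010383501643576 69.210205078125
shift cm (current tool axes) [-0.007 -0.545  0.071] turn [-0.0004 -0.0003  0.0003]
```

step_arm:
  steps:
    - [[0,0,0.02],[0,0,0],1]
    - [[0,0,0.02],[0,0,0],1]
    - [[0,-0.05,0],[0,0,0],1]
    - [[0,-0.05,0],[0,0,0],1]
    - [[0,-0.05,0],[0,0,0],1]
    - [[0,-0.05,0],[0,0,0],1]
    - [[0,-0.05,0],[0,0,0],1]
    - [[0,0,0],[0,0,0],1]

```text
t: 18.1
eef_pos: [0.5497, -0.2007, 0.1007]
tool_rot: [[0.149, 0.989, 0.0], [0.989, -0.149, 0.0], [0.0, 0.0, -1.0]]
ft_force: [-8.3, 1.5, 2.1]
gripper_width: 0.0105
grip_force: 69.3
```

```bash
python3 -c "
from h import *
report((10,.2,.0))"
```

```text
t 18.1 tip d 15.38 y 0.03 h 0.68 org z 84.67 tilt -0.0002 yaw 0.0003 roll 0.0001 F box [-8.4  0.2  2.1] T [0.09 1.26 0.02] grip 0.010499723371379176 69.28782820701599
shift cm (current tool axes) [-0.001 -0.537  0.047] turn [ 0.0002 -0.0001  0.0003]
```

step_arm:
  steps:
    - [[0,-0.06,0],[0,0,0],1]
    - [[0,-0.06,0],[0,0,0],1]
    - [[0,-0.06,0],[0,0,0],1]
    - [[0,-0.06,0],[0,0,0],1]
    - [[0,-0.06,0],[0,0,0],1]
    - [[0,-0.06,0],[0,0,0],1]
    - [[0,-0.06,0],[0,0,0],1]
    - [[0,0,0],[0,0,0],1]

```text
t: 18.9
eef_pos: [0.5459, -0.2001, 0.1007]
tool_rot: [[0.149, 0.989, 0.001], [0.989, -0.149, -0.0], [0.0, 0.001, -1.0]]
ft_force: [-5.8, 2.1, -0.0]
gripper_width: 0.0101
grip_force: 69.1
```

```bash
python3 -c "
from h import *
report((10,.2,.0))"
```

```text
t 18.9 tip d 11.59 y 0.03 h 0.76 org z 84.70 tilt -0.0009 yaw 0.0003 roll 0.0000 F box [-6.   1.2 -0. ] T [0.11 0.96 0.01] grip 0.010138658436674304 69.0513288974762
shift cm (current tool axes) [-0.001 -0.157  0.049] turn [ 0.0009 -0.      0.0003]
```

step_arm:
  steps:
    - [[0,-0.05,0],[0,0,0],1]
    - [[0,-0.04,0],[0,0,0],1]
    - [[0,-0.04,0.01],[0,0,0],1]
    - [[0,0,0.01],[0,0,0],1]
    - [[0,0,0],[0,0,0],1]

```text
t: 19.4
eef_pos: [0.5449, -0.2, 0.1005]
tool_rot: [[0.149, 0.989, 0.001], [0.989, -0.149, -0.0], [-0.0, 0.001, -1.0]]
ft_force: [-5.3, 1.6, -0.7]
gripper_width: 0.0106
grip_force: 69.0
```

```bash
python3 -c "
from h import *
report((10,.2,.0))"
```

```text
t 19.4 tip d 10.61 y -0.02 h 0.63 org z 84.54 tilt -0.0014 yaw 0.0003 roll -0.0001 F box [-5.5  0.8 -0.7] T [ 0.22  0.86 -0.04] grip 0.010570283287934738 69.04833197593689
shift cm (current tool axes) [ 0.004 -0.059  0.032] turn [0.0014 0.0001 0.0003]
```

step_arm:
  steps:
    - [[0,-0.04,0.01],[0,0,0],1]
    - [[0,-0.04,0.01],[0,0,0],1]
    - [[0,0,0.01],[0,0,0],1]
    - [[0,0,0],[0,0,0],1]

```text
t: 19.8
eef_pos: [0.5444, -0.2001, 0.1003]
tool_rot: [[0.149, 0.989, 0.002], [0.989, -0.149, -0.001], [-0.0, 0.002, -1.0]]
ft_force: [-3.9, 1.7, 0.2]
gripper_width: 0.0105
grip_force: 69.0
```

```bash
python3 -c "
from h import *
report((10,.2,.0))"
```

```text
t 19.8 tip d 10.12 y -0.17 h 0.51 org z 84.37 tilt -0.0021 yaw 0.0002 roll -0.0003 F box [-4.1  1.1  0.2] T [0.25 0.6  0.03] grip 0.01045316621564344 69.01786208152771
shift cm (current tool axes) [ 0.018 -0.009  0.015] turn [0.0021 0.0003 0.0002]
```

step_arm:
  newtons: 20
  steps:
    - [[0,0,0.01],[0,0,0],1]
    - [[0,0,0.01],[0,0,0],1]
    - [[0,0,0],[0,0,0],1]
    - [[0,0,0],[0,0,0],0.8]
    - [[0,0,0],[0,0,0],0.7]
    - [[0,0,0],[0,0,0],0.6]
    - [[0,0,0],[0,0,0],0.5]
    - [[0,0,0],[0,0,0],0.4]
    - [[0,0,0],[0,0,0],0.4]
    - [[0,0,0],[0,0,0],0.4]

```text
t: 20.8
eef_pos: [0.5444, -0.2001, 0.1001]
tool_rot: [[0.149, 0.989, 0.002], [0.989, -0.149, -0.001], [-0.0, 0.002, -1.0]]
ft_force: [-0.2, -0.1, 0.4]
gripper_width: 0.0509
grip_force: 0.0
```

step_arm:
  steps:
    - [[0,0,-0.3],[0,0,0],0.4]
    - [[0,0,-0.6],[0,0,0],0.4]
    - [[0,0,-1.0],[0,0,0],0.4]
    - [[0,0,-1.5],[0,0,0],0.4]
    - [[0,0,-2.0],[0,0,0],0.4]
    - [[0,0,-2.5],[0,0,0],0.4]
    - [[0,0,-2.5],[0,0,0],0.4]
    - [[0,0,-2.5],[0,0,0],0.4]
    - [[0,0,-1.5],[0,0,0],0.4]
    - [[0,0,-0.5],[0,0,0],0.4]

```text
t: 21.8
eef_pos: [0.5449, -0.2003, 0.2517]
tool_rot: [[0.149, 0.989, 0.005], [0.989, -0.149, -0.002], [-0.001, 0.005, -1.0]]
ft_force: [0.0, -0.3, 0.1]
gripper_width: 0.0509
grip_force: 0.0
```

step_arm:
  steps:
    - [[0,0,0],[0,0,0],0.4]
    - [[0,0,0],[0,0,0],0.4]

```text
t: 22.0
eef_pos: [0.5437, -0.1998, 0.2486]
tool_rot: [[0.149, 0.989, 0.001], [0.989, -0.149, -0.0], [-0.0, 0.001, -1.0]]
ft_force: [-0.2, -0.5, -0.0]
gripper_width: 0.0512
grip_force: 0.0
```

```bash
python3 -c "
from h import *
f,P=wrist('w7')
Q=(P-np.r_[C0,0])@B*1000
X,Y,Z=Q[...,0],Q[...,1],Q[...,2]
rib=(Z>112)&(Z<126)&(abs(X)<60)&(abs(Y)<45)
r=cv2.minAreaRect(Q[rib][:,:2].astype(np.float32));print('rib',rib.sum(),r,np.median(Z[rib]))
for y in (-40,30,45):
  print(y,[f'{x}:{np.median(Z[(abs(Y-y)<3)&(abs(X-x)<1)]):.1f}' for x in list(range(-84,-50,2))+list(range(30,64,2)) if ((abs(Y-y)<3)&(abs(X-x)<1)).any()])
print(env.observe()['t'])
"
```

```text
rib 1303 ((-15.761881828308105, 0.2553062438964844), (68.85635375976562, 11.66743278503418), 89.80741119384766) 121.86024490768793
-40 ['-84:84.1', '-80:93.7', '-78:93.9', '-76:93.9', '-74:94.1', '-72:93.2', '-70:89.7', '-68:95.6', '-66:96.0', '-64:96.2', '-62:95.6', '-60:91.4', '-58:90.1', '-56:12.1', '-54:89.9', '-52:89.3', '30:95.8', '32:96.9', '34:95.8', '36:95.9', '38:95.7', '40:89.1', '42:89.2', '44:88.9', '46:89.2', '48:89.1', '50:89.0', '52:89.7', '54:96.0', '56:96.4', '58:96.2', '60:96.4', '62:96.6']
30 ['-84:83.9', '-82:93.4', '-80:93.8', '-78:94.2', '-76:93.9', '-74:93.9', '-72:93.2', '-70:89.6', '-68:95.9', '-66:95.7', '-64:96.4', '-62:95.7', '-60:94.9', '-58:90.3', '-56:88.4', '-54:90.1', '-52:88.8', '30:96.1', '32:96.1', '34:95.3', '36:96.0', '38:95.4', '40:89.0', '42:89.2', '44:89.1', '46:89.3', '48:89.0', '50:89.5', '52:89.9', '54:96.6', '56:96.7', '58:96.8', '60:96.8', '62:96.7']
45 ['-84:84.3', '-82:93.3', '-80:94.4', '-78:94.4', '-76:94.0', '-74:94.5', '-72:93.0', '-70:95.2', '-68:96.4', '-66:96.7', '-64:96.4', '-62:96.6', '-60:96.0', '-58:95.9', '-56:95.8', '-54:95.6', '-52:95.0', '30:96.6', '32:96.3', '34:96.5', '36:96.8', '38:95.3', '40:89.7', '42:89.4', '44:89.4', '46:89.3', '48:89.4', '50:89.2', '52:89.6', '54:96.4', '56:96.6', '58:96.8', '60:96.4', '62:96.9']
22.05
```

View pics/w7.png

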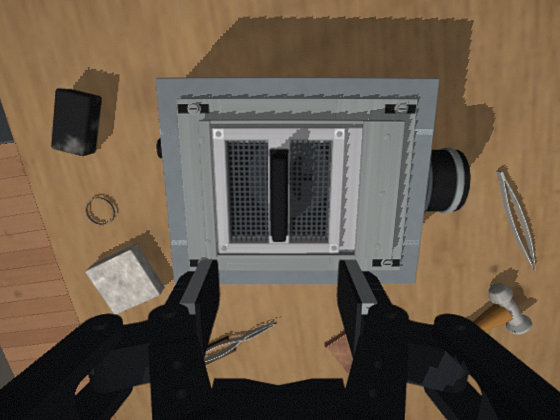

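The final view shows the frame flat in the cradle at (280,190), under both lips. Top surfaces are 96 mm at front and rear, the tongue is at 89 mm, and the rib position puts the frame against the front wall. The gripper is clear, so I hand in.

```bash
python3 -c "
from h import *
print(env.job_done())"
```

```text
the job is handed in; nothing more can be done
None
```

The filter frame sits flat in the cradle under both lips, released and eased forward by the springs; the job was handed in at about 22 s of the 72 s, with no verdict shown, and my readings put it within every limit I could check.

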